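# Gauge the notch depth of a mortar test bar

## Robot

A 7-joint arm with a two-finger parallel gripper is mounted at the origin on a cart in front of the work surface, level with it; the furniture and walls round the work are solid. World frame = base frame: x ahead of the robot, y to its left, z up, the work surface at z = 0. Lengths are in m, angles in rad, forces in N, time in s.
With the tool pointing down it reaches from about 0.425 to 1.025 m from the base axis. Payload 3.6 kg.
Tool frame: the origin (TCP) lies midway between the tips of the shut fingers; the grasp point (between the pads) lies 19 mm behind it; z points along the fingers, y is the line along which they close (so a half turn about z gives the same grasp; the last joint's range is limited). The gripper opens to 85 mm and grips with 20 to 120 N. Pads are 22 mm wide; open, the fingers measure 114 mm over their backs; the gripper's body (76 mm by 85 mm) begins 54 mm behind the grasp point. The pads swing forward as they close: fully open they stand 13 mm farther back than shut.
Start: joints at [1.077, 0.591, 0.048, 1.609, -0.033, 0.943, -0.034], TCP at [0.283, -0.668, 0.231] pointing down, gripper open.
Joint ranges: [-2.69, 2.69], [-0.47, 2.24], [-1.27, 1.36], [0.19, 2.51], [-1.53, 4.68], [0.08, 2.07], [-3.09, 3.09]. Speed limits (rad/s): [2.57, 2.57, 3.14, 3.14, 3.14, 3.14, 3.14].

## Interface

Orientations are given as a unit quaternion [w, x, y, z].
In Python, from workcell import env, cams, order, models gives the robot as it stands.
- The arm moves only by the tool apply_moves, never from a script. Its argument "increments" is text: rows parted by semicolons, each of 7 numbers parted by spaces: the shift along the tool's x, y, z each as a share of 40 mm, from -1 to 1, then the turn, a rotation vector about the tool's x, y, z each as a share of 0.15 rad, from -1 to 1, then the opening, from -1 (shut) to 1 (fully open). In form: x y z wx wy wz grip; .... A call has 1 to 10 rows; each row shifts and turns the commanded pose from where the row before left it, along the tool's axes as they then stand; what a row does not reach is not made up. A row lasts 1/8 s, in which the tool goes at most 62.5 mm and 10.7 degrees, less where a joint would pass 70% of its speed; a pose out of reach is approached as far as the arm can. A call with a number of a shift or a turn outside -1 to 1 is refused whole. A call with a gripper value outside its range is refused whole. The fingers move at their own pace and stop on an object; "newtons" is the grip in N (left out, the last holds). Time passes only in rows, so rows that do not move let the fingers close. It gives the time, the measured TCP pose, the force, the opening and the grip force at its end, in the units of the state.
- env.sense(): the state, without advancing time (a new reading comes with each control period).
- cams.get_image(name): name is "side" or "top"; returns the picture (420x560x3 uint8, red, green, blue); there is no depth.
- cams.camera_params(name): a dict with "mtx" (3x3 intrinsics, pixels), "rvec" (rotation vector, rad) and "tvec" (3), from world to camera coordinates, as OpenCV has them. Camera axes: x right, y down, z forward; pixel columns grow to the right and rows downward; lengths in m; the calibration is good to about 2 mm. A picture is of the moment at which its call begins. camera_params takes no time and is no camera call.
- order.finish_job(): hands the job in; it is judged then, once.
Trained networks look in the newest picture that a camera, given by its name, has taken for a name from the list of things; names that differ only in an ending like _2 or _b are one class to them, and where a whole thing is asked for, a point or a joint stands for the part that bears it (a point fixed in the world has none). Each returns a list of dicts, best first, with "confidence" (0 to 1); they miss things now and then, are a little off and sometimes report something else, mostly with a low value. They report only what shows in the picture. A call takes as long as a camera call. They do not tell look-alikes from the thing itself.
- models.trace(camera, target): "mask" (420x560 bool, what is visible of it) and "extent" ([left, top, right, bottom] in pixels, round what is visible of it).
- models.tip_of(camera, target): "uv" ([column, row] in pixels: a listed point, or the origin of a listed thing).
The state is a dict: "time_s": time; "joints": joint angles; "joint_velocities": joint speeds; "effort": joint torques, N m; "tcp_pos": TCP position; "tool_rot": TCP orientation; "force": force on the tool from outside, world axes, zero at the start; "wrist_torque": the same for the moment, N m; "width": opening from 0.0 (shut) to 1.0 (fully open); "grip_force": force on a finger pad.
Only numpy, scipy, OpenCV 4.12 (cv2) and the standard library are available. Lean on these libraries where they do the work, as an engineer would, in place of code of your own. Each camera call takes 0.05 s, during which the arm holds its last target. There are 200 camera calls.

## Task

Measure how deep the notch in the front test bar on the rack is (the front bar is the one nearest the robot): take the dial depth gauge off its setting plate and stand it lengthwise on top of that bar, dial towards the robot, with its sprung spindle down in the notch and its foot lying flat on the bar on both sides of it, so that the gauge reads the depth. Set it down gently, leave it standing there by itself, and leave all three bars lying in their places.

Things in the scene. Friction and masses are not known exactly. Their poses are not given: they have to be found in the camera images.
- gauge: dial depth gauge, loose, about 0.45 kg, 105 mm tall, standing on the setting plate at first. Origin: centre of its foot's underside; z up, y along the foot, dial on the -x side. Foot: flat steel, 84 (y) x 26 (x) x 12 mm high. A 15 mm stem joins it to the grey housing: 46 mm wide (y), 26 mm thick (x), z = 36 to 86 mm, flat sides. It stands by itself: its weight exceeds the spindle spring's force.
- gauge_grip (a point): centre of the gauge's housing, 61 mm above the gauge's origin, axes as the gauge's. Grip here from above by the housing's two flat sides, 46 mm apart, fingers closing along y; above the housing only the thin spindle top sticks out (to 105 mm over the foot's underside)
- gauge_dial (a point): centre of the gauge's round dial (45 mm, 5 mm proud of the housing), 18 mm to the -x side of point gauge_grip
- spindle (a joint): how far the gauge's spindle sticks out below the foot's underside, in m (the dial shows it, 20 degrees per mm clockwise): about 0 with the foot on a flat face, 0.015 hanging in the air, in between with the tip on a notch's floor. The spindle (5 mm diameter, round tip, at the middle of the foot) slides along z; a soft spring pushes it out with 0.7 to 1.3 N.
- bar_a: one of three like mortar bars, 160 (y) x 40 (x) x 40 mm high, loose, 0.54 kg, one per rack bay; which lies where varies. Origin: centre of underside; z up, y along it, -x to the robot. A square-cut notch 9 mm wide crosses the top face along x. Its middle lies anywhere within 25 mm of the bar's middle along y and its depth is 6 to 13 mm: both differ from bar to bar and are not known beforehand.
- bar_b: one of three like mortar bars, 160 (y) x 40 (x) x 40 mm high, loose, 0.54 kg, one per rack bay; which lies where varies. Origin: centre of underside; z up, y along it, -x to the robot. A square-cut notch 9 mm wide crosses the top face along x. Its middle lies anywhere within 25 mm of the bar's middle along y and its depth is 6 to 13 mm: both differ from bar to bar and are not known beforehand.
- bar_c: one of three like mortar bars, 160 (y) x 40 (x) x 40 mm high, loose, 0.54 kg, one per rack bay; which lies where varies. Origin: centre of underside; z up, y along it, -x to the robot. A square-cut notch 9 mm wide crosses the top face along x. Its middle lies anywhere within 25 mm of the bar's middle along y and its depth is 6 to 13 mm: both differ from bar to bar and are not known beforehand.
- rack: aluminium rack, fixed, 250 (x) x 174 (y) mm; origin at its middle on the worktop. The bars lie along its y, 76 mm apart in x, undersides 25 mm and top faces 65 mm above the worktop, between steel pins 24 mm high (1.5 mm clear each side). End lips 12 mm high, 3 mm clear of the bars' ends, stop a bar pushed lengthwise.
- bay_front (a point): middle of the front bay of the rack (the one nearest the robot), at the height of the bar's underside; axes as the rack's
- setting_plate: black granite setting plate, fixed, 110 mm (x) x 130 mm (y), 30 mm high; origin at the centre of its underside. The gauge stands on it at the start, turned up to about 75 degrees from the rack's direction.
Things that resemble listed ones, but are neither listed nor needed, are in the scene too. Leave any blue, purple or red look-alike of the gauge alone.

How it is judged:
At the end, for the whole second after the job is handed in: Gauge released, at rest on the front-bay bar: foot flat on its top (2 mm, tilt 0.05 rad), lengthwise within 0.15 rad, centred across within 9 mm, dial on the robot's side, and so with the spindle standing in the notch: reading 5 to 14 mm; all three bars within 12 mm of their start (((horizontal distance between bar_a and bay_front below 0.015 m and x of gauge_grip in the frame of bar_a between -0.009 and 0.009 m and y of gauge in the frame of bar_a between -0.03 and 0.03 m and z of gauge in the frame of bar_a between 0.038 and 0.042 m and x of gauge_dial in the frame of bar_a below -0.006 m and angle between the y axis of gauge and the y axis of bar_a, either way round below 0.15 rad and value of joint spindle between 0.005 and 0.014 m and contact force between gauge and bar_a above 1 N) or (horizontal distance between bar_b and bay_front below 0.015 m and x of gauge_grip in the frame of bar_b between -0.009 and 0.009 m and y of gauge in the frame of bar_b between -0.03 and 0.03 m and z of gauge in the frame of bar_b between 0.038 and 0.042 m and x of gauge_dial in the frame of bar_b below -0.006 m and angle between the y axis of gauge and the y axis of bar_b, either way round below 0.15 rad and value of joint spindle between 0.005 and 0.014 m and contact force between gauge and bar_b above 1 N) or (horizontal distance between bar_c and bay_front below 0.015 m and x of gauge_grip in the frame of bar_c between -0.009 and 0.009 m and y of gauge in the frame of bar_c between -0.03 and 0.03 m and z of gauge in the frame of bar_c between 0.038 and 0.042 m and x of gauge_dial in the frame of bar_c below -0.006 m and angle between the y axis of gauge and the y axis of bar_c, either way round below 0.15 rad and value of joint spindle between 0.005 and 0.014 m and contact force between gauge and bar_c above 1 N)) and angle between gauge's own z axis and vertical below 0.05 rad and linear speed of gauge below 0.01 m/s and distance of each of bar_a, bar_b, bar_c from where it was at the start of the episode below 0.012 m); the robot touches nothing.
It fails at once if the gauge is dropped or slammed down instead of lowered gently (spindle driven in faster than 0.3 m/s) (velocity of joint spindle below -0.3 m/s).
It fails at once if a bar is pushed out of its place (over 30 mm) (distance of any of bar_a, bar_b, bar_c from where it was at the start of the episode above 0.03 m).
It fails at once if the gauge is tipped over (over 60 degrees) (angle between gauge's own z axis and vertical above 1.05 rad).
It also fails if it takes over 61 s, if anything falls off the work surface, if the arm or the gripper's body presses on something with over 40 N, if the wrist force passes 120 N, or if a joint passes its speed limit or range.

## Working session

There is one attempt and no reset: what is moved stays moved. The work goes in short steps, Python scripts to look and compute and a tool call to move; the robot and the scene stay as the last step left them, time stands still between calls to the robot, and variables do not carry over. Pictures are saved under pics/ and viewed, at most 10 in all, crops included, and the job is handed in when it is done.

Besides the shell and the picture viewer there is one more tool, called in YAML: its name, and indented under it one key for each argument. apply_moves: Moves the arm, as the interface text tells. Its arguments: {"type":"object","properties":{"increments":{"type":"string"},"newtons":{"type":"number"}},"required":["increments"]}

```bash
mkdir -p pics
cat > h.py <<'E'
import numpy as np, cv2
from workcell import env, cams, order, models
def P(n):
    p=cams.camera_params(n); R=cv2.Rodrigues(np.array(p["rvec"],float))[0]; return np.array(p["mtx"],float),R,np.array(p["tvec"],float).ravel()
def proj(n,X):
    K,R,t=P(n); x=(K@(R@np.atleast_2d(X).T+t[:,None])).T; return x[:,:2]/x[:,2:]
def ray(n,uv):
    K,R,t=P(n); d=R.T@np.linalg.inv(K)@np.array([uv[0],uv[1],1.]); return -R.T@t,d/np.linalg.norm(d)
def onz(n,uv,z):
    c,d=ray(n,uv); return c+d*(z-c[2])/d[2]
def tri(ua,ub,a="top",b="side"):
    c1,d1=ray(a,ua); c2,d2=ray(b,ub)
    s=np.linalg.lstsq(np.c_[d1,-d2],c2-c1,rcond=None)[0]
    p,q=c1+s[0]*d1,c2+s[1]*d2; return (p+q)/2,np.linalg.norm(p-q)
def save(n,f,box=None,k=1):
    im=cams.get_image(n)[:,:,::-1]
    if box: im=im[box[1]:box[3],box[0]:box[2]]
    cv2.imwrite("pics/"+f,cv2.resize(im,None,fx=k,fy=k,interpolation=cv2.INTER_CUBIC))
E
python3 - <<'E'
from h import *
for n in("top","side"):
    save(n,n+"0.png"); K,R,t=P(n); print(n,-R.T@t,K[0,0])
    for g in("gauge_grip","gauge_dial","gauge","bay_front","rack","setting_plate","bar_a"):
        print(g,[(np.round(d["uv"]).tolist(),round(d["confidence"],2)) for d in models.tip_of(n,g)])
    print([(np.round(d["extent"]).tolist(),round(d["confidence"],2)) for d in models.trace(n,"gauge")])
E
python3 -c "
import cv2,numpy as np
cv2.imwrite('pics/both.png',cv2.resize(np.vstack([cv2.imread('pics/top0.png')]),None,fx=1.42,fy=1.42))"
```

```text
top [0.36873096 0.24611876 1.13698832] 435.5345100986735
gauge_grip [([366.0, 289.0], 0.82), ([134.0, 274.0], 0.82), ([284.0, 231.0], 0.7), ([306.0, 185.0], 0.7)]
gauge_dial [([364.0, 291.0], 0.94), ([293.0, 237.0], 0.73), ([300.0, 187.0], 0.68), ([139.0, 280.0], 0.57)]
gauge [([286.0, 236.0], 0.92), ([365.0, 286.0], 0.77), ([300.0, 188.0], 0.75), ([144.0, 277.0], 0.74)]
bay_front [([376.0, 236.0], 0.74)]
rack []
setting_plate [([282.0, 238.0], 0.7)]
bar_a [([379.0, 238.0], 0.85), ([375.0, 182.0], 0.6)]
[([123.0, 264.0, 158.0, 291.0], 0.88), ([270.0, 223.0, 302.0, 248.0], 0.87), ([358.0, 273.0, 382.0, 302.0], 0.75), ([292.0, 174.0, 312.0, 206.0], 0.74)]
side [ 0.39094526 -0.62915064  0.56157678] 417.0632314326064
gauge_grip [([202.0, 176.0], 0.94), ([310.0, 239.0], 0.88), ([197.0, 292.0], 0.56)]
gauge_dial [([303.0, 236.0], 0.82), ([199.0, 179.0], 0.82), ([194.0, 285.0], 0.76), ([244.0, 230.0], 0.7), ([306.0, 304.0], 0.39)]
gauge [([199.0, 318.0], 0.79), ([312.0, 262.0], 0.67), ([204.0, 198.0], 0.66), ([254.0, 246.0], 0.65)]
bay_front [([268.0, 310.0], 0.81)]
rack [([306.0, 316.0], 0.73)]
setting_plate [([249.0, 256.0], 0.92)]
bar_a [([269.0, 312.0], 0.87), ([341.0, 302.0], 0.83), ([307.0, 306.0], 0.7)]
[([239.0, 210.0, 268.0, 249.0], 0.92), ([177.0, 270.0, 225.0, 327.0], 0.83), ([294.0, 222.0, 320.0, 267.0], 0.71), ([194.0, 164.0, 213.0, 202.0], 0.64), ([239.0, 269.0, 382.0, 355.0], 0.18)]
```

View pics/both.png

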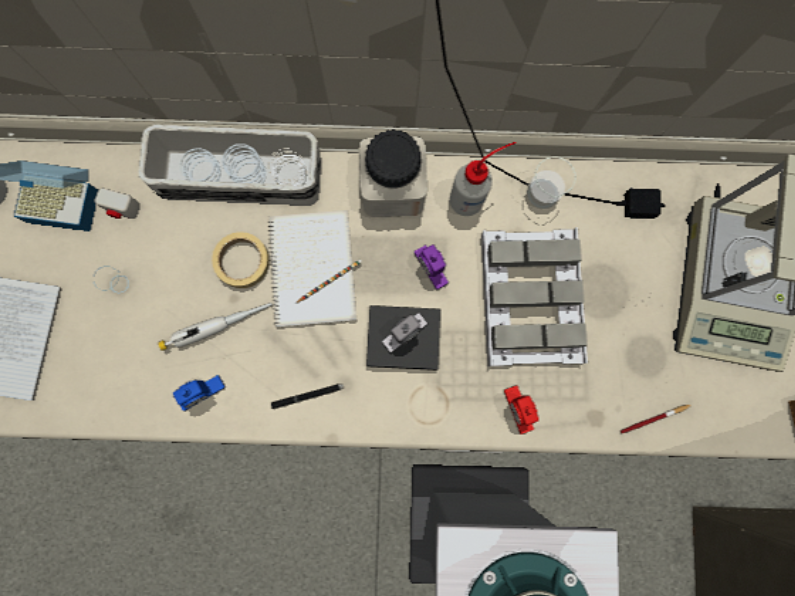

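View pics/side0.png

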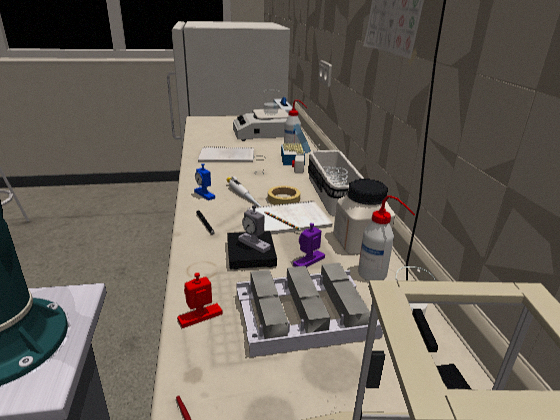

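Gauge-like things in the top picture: blue (140,276), purple (305,187), red (366,288), and grey on the black plate (285,235). The grey one fits the description. In the side picture it is at (254,230). I'll check that in a close crop.

Run:
```python
from h import *
save("top","topc.png",(255,155,415,265),5); save("side","sidec.png",(225,200,385,320),5)
```

```text
(no output)
```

View pics/topc.png

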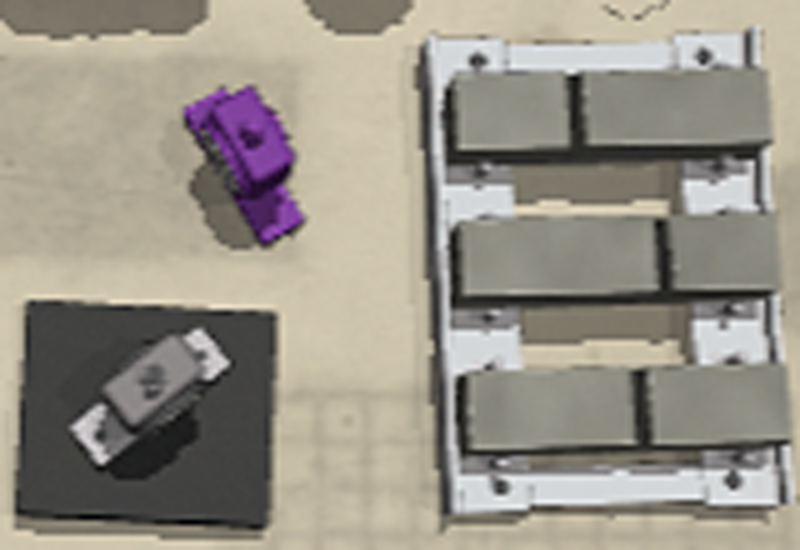

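View pics/sidec.png

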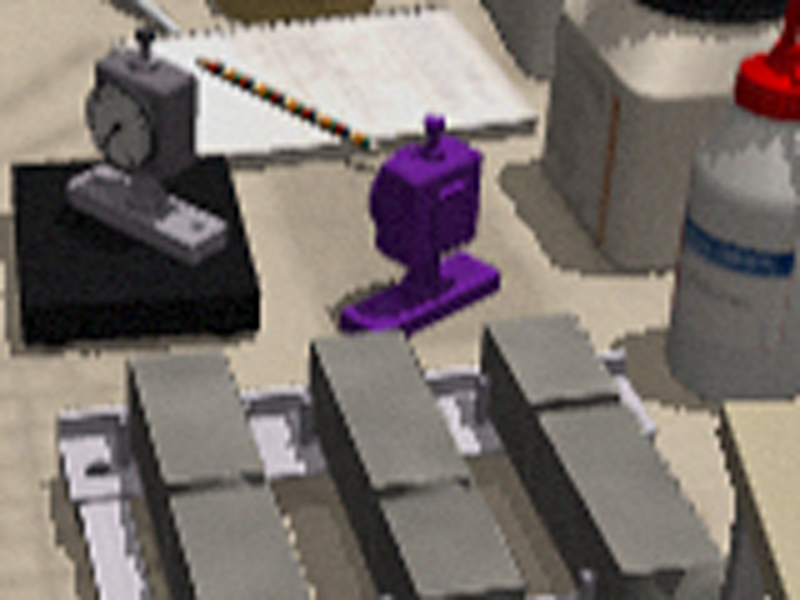

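The crops confirm it: the grey gauge stands on the black plate, its dial facing the robot and somewhat to -y. The front bar's notch is at about top px (383,236) and side px (268,296). Next I triangulate these points.

Run:
```python
from h import *
T=lambda c:((c[0]+.5)/5-.5+255,(c[1]+.5)/5-.5+155)
S=lambda c:((c[0]+.5)/5-.5+225,(c[1]+.5)/5-.5+200)
r=lambda x:np.round(x,4).tolist()
for n,a,b in [("spindletop",(152,378),(147,33)),("plate--",(265,528),(25,318)),("plate+-",(277,313),(259,303)),("plate++",(28,300),(235,158)),("plate-+",(17,515),(12,165)),
 ("bar-+",(470,448),(128,362)),("bar++",(468,372),(233,355)),("notch-",(643,447),(172,489)),("notch+",(640,368),(262,479)),("foot end -y",(232,362),(192,265)),("foot +y",(70,430),(68,183))]:
    p,g=tri(T(a),S(b)); print(n,r(p),r(g))
print("foot z.042",[r(onz("top",T(c),.042)) for c in((70,430),(100,467),(230,362),(200,327))])
print("housing z.116",[r(onz("top",T(c),.116)) for c in((104,385),(137,430),(206,376),(172,332))])
print("spind z.135",r(onz("top",T((152,378)),.135)),r(onz("side",S((147,33)),.135)))
c=((468,372),(785,365),(790,445),(470,448)); b=[onz("top",T(i),.065) for i in c]; print("bar",[r(i) for i in b],r(np.mean(b,0)))
print("notch t",r(onz("top",T((642,408)),.065)),"s",r(onz("side",S((217,484)),.065)))
for k in("joints","tcp_pos","tool_rot","force"): print(k,r(env.sense()[k]))
R=env.sense()["tool_rot"]
from scipy.spatial.transform import Rotation as Q
print(r(Q.from_quat([R[1],R[2],R[3],R[0]]).as_matrix()))
for cam in("top","side"):
  models.tip_of(cam,"gauge")
a=models.trace("top","bar_a"); print([(d["extent"],d["confidence"]) for d in a])
for d in a:
  m=d["mask"].astype(np.uint8); print(cv2.minAreaRect(np.argwhere(m)[:,::-1].astype(np.float32)))
```

```text
spindletop [0.4868, 0.2295, 0.1304] 0.0016
plate-- [0.424, 0.1678, 0.0189] 0.0008
plate+- [0.5333, 0.164, 0.0209] 0.0024
plate++ [0.5387, 0.2929, 0.0237] 0.0033
plate-+ [0.4259, 0.2944, 0.0268] 0.0003
bar-+ [0.4627, 0.0699, 0.0605] 0.0024
bar++ [0.5036, 0.0707, 0.0594] 0.0032
notch- [0.4679, -0.0157, 0.0625] 0.0023
notch+ [0.5048, -0.0143, 0.0627] 0.0027
foot end -y [0.5055, 0.1872, 0.0292] 0.0034
foot +y [0.461, 0.269, 0.0299] 0.0175
foot z.042 [[0.4687, 0.2687, 0.042], [0.4505, 0.253, 0.042], [0.5056, 0.1888, 0.042], [0.523, 0.2044, 0.042]]
housing z.116 [[0.4836, 0.2518, 0.116], [0.4629, 0.2357, 0.116], [0.4894, 0.2039, 0.116], [0.5098, 0.2204, 0.116]]
spind z.135 [0.4854, 0.2296, 0.135] [0.4866, 0.2204, 0.135]
bar [[0.5013, 0.0717, 0.065], [0.5095, -0.0862, 0.065], [0.4697, -0.088, 0.065], [0.4635, 0.0706, 0.065]] [0.486, -0.008, 0.065]
notch t [0.4859, -0.0147, 0.065] s [0.4857, -0.018, 0.065]
joints [1.0765, 0.5912, 0.0484, 1.6085, -0.0333, 0.9427, -0.0337]
tcp_pos [0.2829, -0.6676, 0.2313]
tool_rot [0.0, 0.98, 0.1991, -0.0]
force [0.612, -0.1078, -0.4425]
[[0.9207, 0.3902, -0.0], [0.3902, -0.9207, -0.0], [-0.0, 0.0, -1.0]]
[([345.3, 194.5, 413.0, 219.1], 0.89), ([344.9, 168.3, 408.3, 187.4], 0.85), ([344.3, 229.3, 414.2, 246.5], 0.7)]
((377.515380859375, 206.60214233398438), (17.789024353027344, 65.38876342773438), 88.53119659423828)
((376.5, 178.0), (20.0, 65.0), 90.0)
((378.9999694824219, 236.5), (67.99998474121094, 16.999996185302734), -0.0)
```

apply_moves:
  increments: "0.42 -0.685 -0.17 0 0 0 1;0.42 -0.685 -0.17 0 0 0 1;0.42 -0.685 -0.17 0 0 0 1;0.42 -0.685 -0.17 0 0 0 1;0.42 -0.685 -0.17 0 0 0 1;0.42 -0.685 -0.17 0 0 0 1;0.42 -0.685 -0.17 0 0 0 1;0.42 -0.685 -0.17 0 0 0 1;0.42 -0.685 -0.17 0 0 0 1;0.42 -0.685 -0.17 0 0 0 1"

```text
time_s: 2.4
tcp_pos: [0.3308, -0.3487, 0.2998]
tool_rot: [0.0, 0.98, 0.199, 0.0]
force: [0.0, -0.7, -0.3]
width: 0.999
grip_force: 0.0
```

```bash
cat >> h.py <<'E'
from scipy.spatial.transform import Rotation as Q
def go(x,y,z,yaw=None):
    s=env.sense(); w=s["tool_rot"]; R=Q.from_quat([w[1],w[2],w[3],w[0]]).as_matrix()
    print("t",s["time_s"],"tcp",np.round(s["tcp_pos"],4),"yaw(y)",np.degrees(np.arctan2(R[1,1],R[0,1])).round(2),"tilt",np.degrees(np.arccos(-R[2,2])).round(2),"F",np.round(s["force"],2),"w",round(s["width"],3),"g",s["grip_force"])
    print("shares",np.round(R.T@(np.array([x,y,z])-s["tcp_pos"])/.04,3))
    if yaw is not None:
        Rt=Q.from_euler("z",yaw,degrees=True).as_matrix()@np.array([[0,1,0],[1,0,0],[0,0,-1.]])
        Rt=np.column_stack([np.cross(Rt[:,0],[0,0,-1.]),Rt[:,0],[0,0,-1]]) if 0 else Rt
        yv=np.array([np.cos(np.radians(yaw)),np.sin(np.radians(yaw)),0]); zv=np.array([0,0,-1.])
        Rt=np.column_stack([np.cross(yv,zv),yv,zv]); print("turn shares",np.round(Q.from_matrix(R.T@Rt).as_rotvec()/.15,3))
        print("shares after turn",np.round(Rt.T@(np.array([x,y,z])-s["tcp_pos"])/.04,3))
E
python3 -c "
from h import *
go(.4865,.2286,.25,-50)"
```

```text
t 2.4 tcp [ 0.3308 -0.3487  0.2998] yaw(y) -67.04 tilt 0.03 F [ 0.03 -0.67 -0.3 ] w 0.999 g 0.0
shares [  9.215 -11.771   1.24 ]
turn shares [ 4.000e-03 -1.000e-03 -1.982e+00]
shares after turn [12.259 -8.554  1.244]
```

apply_moves:
  increments: "0 0 0 0 0 -0.99 1;0 0 0 0 0 -0.99 1;0.7 -0.35 0 0 0 0 1;0.7 -0.35 0 0 0 0 1;0.7 -0.35 0 0 0 0 1;0.7 -0.35 0 0 0 0 1;0.7 -0.35 0 0 0 0 1;0.7 -0.35 0 0 0 0 1;0.7 -0.35 0 0 0 0 1;0.7 -0.35 0 0 0 0 1"

```text
time_s: 3.65
tcp_pos: [0.4307, -0.1191, 0.2996]
tool_rot: [0.0, 0.94, 0.342, 0.0]
force: [0.6, 0.2, -0.2]
width: 0.996
grip_force: 0.0
```

apply_moves:
  increments: "0.67 -0.58 0.12 0 0 0 1;0.67 -0.58 0.12 0 0 0 1;0.67 -0.58 0.12 0 0 0 1;0.67 -0.58 0.12 0 0 0 1;0.67 -0.58 0.12 0 0 0 1;0.67 -0.58 0.12 0 0 0 1;0.67 -0.58 0.12 0 0 0 1;0.67 -0.58 0.12 0 0 0 1;0.67 -0.58 0.12 0 0 0 1;0.67 -0.58 0.12 0 0 0 1"

```text
time_s: 4.9
tcp_pos: [0.4869, 0.231, 0.2513]
tool_rot: [0.0, 0.94, 0.342, 0.0]
force: [1.4, 0.1, 0.3]
width: 1.003
grip_force: 0.0
```

```bash
python3 -c "
from h import *
go(.4865,.2286,.072,-50)"
```

```text
t 4.9 tcp [0.4869 0.231  0.2513] yaw(y) -50.04 tilt 0.03 F [1.42 0.1  0.32] w 1.003 g 0.0
shares [-0.049  0.038  4.483]
turn shares [ 0.002 -0.003 -0.005]
shares after turn [-0.047  0.039  4.483]
```

apply_moves:
  increments: "-0.05 0.04 0.7 0 0 0 1;0 0 0.7 0 0 0 1;0 0 0.7 0 0 0 1;0 0 0.6 0 0 0 1;0 0 0.6 0 0 0 1;0 0 0.5 0 0 0 1;0 0 0.4 0 0 0 1;0 0 0.28 0 0 0 1;0 0 0 0 0 0 1"

```text
time_s: 6.02
tcp_pos: [0.4858, 0.2273, 0.0715]
tool_rot: [0.0, 0.94, 0.342, -0.001]
force: [-0.4, -0.0, 0.2]
width: 1.002
grip_force: 0.0
```

```bash
python3 -c "
from h import *
go(.4865,.2286,.072,-50); save('side','g1.png',(225,180,325,265),6)"
```

```text
t 6.025 tcp [0.4858 0.2273 0.0715] yaw(y) -50.01 tilt 0.07 F [-0.42 -0.03  0.19] w 1.002 g 0.0
shares [ 0.034 -0.013 -0.012]
turn shares [-0.001  0.008 -0.001]
shares after turn [ 0.034 -0.013 -0.012]
```

View pics/g1.png

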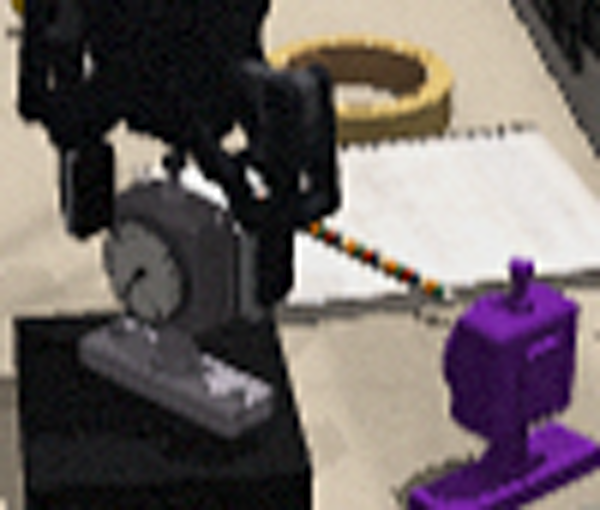

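The fingers straddle the housing (side px about 243-270), clear of the foot and of the spindle top. I'll close on it.

apply_moves:
  increments: "0 0 0 0 0 0 0.3;0 0 0 0 0 0 -1;0 0 0 0 0 0 -1;0 0 0 0 0 0 -1;0 0 0 0 0 0 -1;0 0 0 0 0 0 -1;0 0 0 0 0 0 -1"
  newtons: 45

```text
time_s: 6.95
tcp_pos: [0.4864, 0.2279, 0.0727]
tool_rot: [-0.0, 0.94, 0.342, 0.001]
force: [-2.0, -0.4, 5.2]
width: 0.533
grip_force: 47.3
```

apply_moves:
  increments: "0 0 -0.1 0 0 0 -1;0 0 -0.2 0 0 0 -1;0 0 -0.4 0 0 0 -1;0 0 -0.6 0 0 0 -1;0 0 -0.6 0 0 0 -1;0 0 -0.6 0 0 0 -1;0 0 0 0 0 0 -1"

```text
time_s: 7.82
tcp_pos: [0.4869, 0.2278, 0.1741]
tool_rot: [-0.0, 0.94, 0.342, 0.002]
force: [0.8, -0.1, -6.5]
width: 0.532
grip_force: 47.3
```

```bash
python3 -c "
from h import *
go(.486,-.015,.172,-87.4)"
```

```text
t 7.825 tcp [0.4869 0.2278 0.1741] yaw(y) -50.04 tilt 0.22 F [ 0.77 -0.09 -6.49] w 0.532 g 47.295865416526794
shares [-3.918  4.638  0.042]
turn shares [-2.000e-03 -2.700e-02  4.348e+00]
shares after turn [-0.299  6.063  0.052]
```

apply_moves:
  increments: "0 0 0 0 0 0.87 -1;0 0 0 0 0 0.87 -1;0 0 0 0 0 0.87 -1;0 0 0 0 0 0.87 -1;0 0 0 0 0 0.87 -1;0 0 0 0 0 0 -1"

```text
time_s: 8.57
tcp_pos: [0.485, 0.2269, 0.1711]
tool_rot: [0.001, 1.0, 0.024, -0.001]
force: [-1.1, -0.0, -5.3]
width: 0.536
grip_force: 47.1
```

apply_moves:
  increments: "-0.03 0.4 0 0 0 0 -1;-0.03 0.67 0 0 0 0 -1;-0.03 0.7 0 0 0 0 -1;-0.03 0.7 0 0 0 0 -1;-0.03 0.7 0 0 0 0 -1;-0.03 0.7 0 0 0 0 -1;-0.03 0.7 0 0 0 0 -1;-0.03 0.7 0 0 0 0 -1;-0.03 0.5 0 0 0 0 -1;-0.03 0.3 0 0 0 0 -1"

```text
time_s: 9.82
tcp_pos: [0.4841, -0.0181, 0.1719]
tool_rot: [0.0, 1.0, 0.022, -0.001]
force: [1.3, -0.2, -5.3]
width: 0.533
grip_force: 47.5
```

apply_moves:
  increments: "0 0 0.5 0 0 0 -1;0 0 0.3 0 0 0 -1;0 0 0 0 0 0 -1"

```text
time_s: 10.2
tcp_pos: [0.4841, -0.0154, 0.1392]
tool_rot: [-0.0, 1.0, 0.023, -0.001]
force: [0.6, 0.7, -5.1]
width: 0.532
grip_force: 47.2
```

```bash
python3 -c "
from h import *
go(.486,-.016,.14,-87.4)
save('side','p2.png',(215,190,335,345),5); save('top','p2t.png')
for n in('top','side'):
  for g in('gauge_grip','gauge_dial','gauge'):print(n,g,[np.round(d['uv'],1).tolist() for d in models.tip_of(n,g)])
s=env.sense()['tcp_pos'];o=np.array([s[0],s[1],s[2]-.0427])
print(proj('side',[o,o+[0,0,.061],o-[0,0,.015]]),proj('top',[o+[0,0,.061]]))
im=cv2.imread('pics/p2.png');print(im.shape)"
```

```text
t 10.2 tcp [ 0.4841 -0.0154  0.1392] yaw(y) -87.35 tilt 0.16 F [ 0.57  0.69 -5.06] w 0.532 g 47.22124099731445
shares [ 0.047  0.017 -0.02 ]
turn shares [-0.001  0.018  0.006]
shares after turn [ 0.047  0.017 -0.02 ]
top gauge_grip [[367.7, 291.7], [304.9, 186.5], [133.2, 277.0], [389.8, 232.1], [378.2, 239.4]]
top gauge_dial [[140.5, 283.5], [363.0, 292.2], [299.5, 186.0], [395.6, 240.6]]
top gauge [[366.1, 288.0], [142.5, 277.5], [305.6, 189.3], [384.4, 236.9], [379.5, 238.2]]
side gauge_grip [[193.8, 292.4], [310.3, 240.6], [267.7, 253.6]]
side gauge_dial [[253.4, 257.7], [197.5, 177.6], [302.5, 238.1], [193.7, 286.8]]
side gauge [[310.8, 262.2], [200.0, 318.0], [267.5, 286.7], [201.8, 195.3]]
[[267.88656687 281.38962911]
 [268.36909375 253.41810631]
 [267.77338511 287.95064415]] [[393.3712999  232.22650682]]
(775, 600, 3)
```

View pics/p2.png

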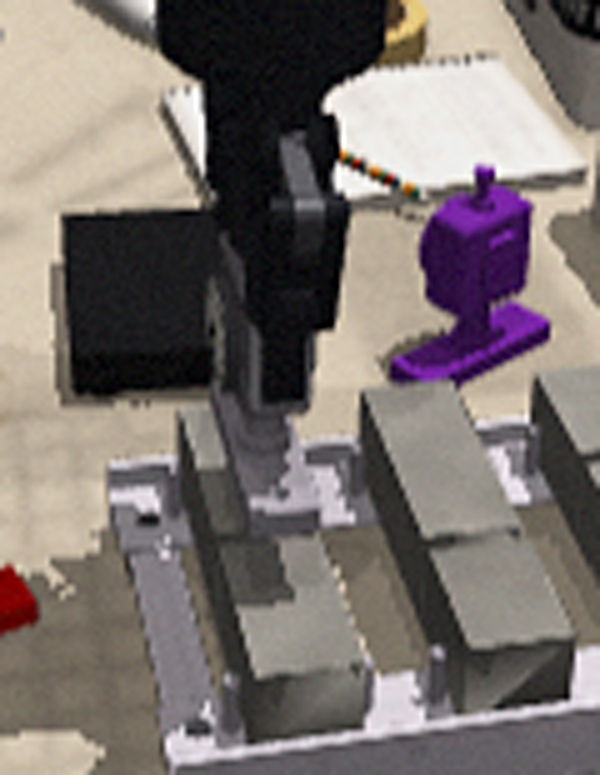

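Run:
```python
import cv2,numpy as np
from h import proj
ux=np.array([np.cos(np.radians(2.6)),np.sin(np.radians(2.6)),0]);uy=np.array([-ux[1],ux[0],0])
for n in("top","side"):
    im=cv2.imread(f"pics/{n}0.png",0).astype(np.float32)
    ys=np.arange(-.030,.0041,.001)
    prof=[]
    for y in ys:
        # world point with world y at bar mid-line
        pts=np.array([np.array([.4863,y,.065])+ux*a for a in np.linspace(-.014,.014,15)])
        uv=proj(n,pts).astype(np.float32); prof.append(cv2.remap(im,uv[:,0],uv[:,1],cv2.INTER_LINEAR).mean())
    print(n,[(int(round(y*1000)),int(p)) for y,p in zip(ys,prof)])
```

```text
top [(-30, 136), (-29, 136), (-28, 136), (-27, 136), (-26, 137), (-25, 137), (-24, 138), (-23, 139), (-22, 140), (-21, 133), (-20, 123), (-19, 104), (-18, 84), (-17, 64), (-16, 51), (-15, 43), (-14, 43), (-13, 45), (-12, 53), (-11, 75), (-10, 98), (-9, 116), (-8, 128), (-7, 135), (-6, 137), (-5, 138), (-4, 138), (-3, 138), (-2, 138), (-1, 138), (0, 138), (1, 139), (2, 139), (3, 140), (4, 140)]
side [(-30, 130), (-29, 130), (-28, 131), (-27, 131), (-26, 131), (-25, 129), (-24, 123), (-23, 115), (-22, 105), (-21, 95), (-20, 86), (-19, 78), (-18, 72), (-17, 73), (-16, 80), (-15, 92), (-14, 103), (-13, 112), (-12, 121), (-11, 127), (-10, 131), (-9, 130), (-8, 130), (-7, 130), (-6, 130), (-5, 130), (-4, 130), (-3, 130), (-2, 131), (-1, 131), (0, 131), (1, 132), (2, 133), (3, 133), (4, 133)]
```

apply_moves:
  increments: "0.05 0 0.15 0 0 0 -1;0 0 0.15 0 0 0 -1;0 0 0.15 0 0 0 -1;0 0 0.1 0 0 0 -1;0 0 0.1 0 0 0 -1;0 0 0 0 0 0 -1"

```text
time_s: 11.35
tcp_pos: [0.4869, -0.0155, 0.1137]
tool_rot: [0.0, 1.0, 0.023, -0.0]
force: [-1.1, -0.5, -4.7]
width: 0.535
grip_force: 47.4
```

```bash
python3 -c "
from h import *
go(.486,-.015,.1077,-87.4)"
```

```text
t 11.35 tcp [ 0.4869 -0.0155  0.1137] yaw(y) -87.4 tilt 0.04 F [-1.11 -0.5  -4.69] w 0.535 g 47.441972494125366
shares [-0.021 -0.014  0.151]
turn shares [ 0.     0.005 -0.   ]
shares after turn [-0.021 -0.014  0.151]
```

apply_moves:
  increments: "0 0 0.05 0 0 0 -1;0 0 0.05 0 0 0 -1;0 0 0.03 0 0 0 -1;0 0 0 0 0 0 -1"

```text
time_s: 11.85
tcp_pos: [0.4873, -0.0155, 0.1089]
tool_rot: [-0.0, 1.0, 0.023, 0.0]
force: [0.5, -1.4, -4.4]
width: 0.533
grip_force: 47.4
```

apply_moves:
  increments: "0 0 0.02 0 0 0 -1;0 0 0 0 0 0 -1"

```text
time_s: 12.1
tcp_pos: [0.4873, -0.0155, 0.1081]
tool_rot: [-0.0, 1.0, 0.023, 0.0]
force: [-0.2, -0.8, -3.9]
width: 0.531
grip_force: 47.4
```

```bash
python3 -c "
from h import *
go(.486,-.015,.1077,-87.4)"
```

```text
t 12.1 tcp [ 0.4873 -0.0155  0.1081] yaw(y) -87.4 tilt 0.02 F [-0.22 -0.82 -3.94] w 0.531 g 47.4106103181839
shares [-0.032 -0.014  0.011]
turn shares [-0.    -0.002 -0.001]
shares after turn [-0.032 -0.014  0.011]
```

apply_moves:
  increments: "-0.03 0 0.02 0 0 0 -1;0 0 0 0 0 0 -1"

```text
time_s: 12.35
tcp_pos: [0.487, -0.0155, 0.1078]
tool_rot: [-0.0, 1.0, 0.023, 0.001]
force: [1.5, 0.7, -0.6]
width: 0.529
grip_force: 47.7
```

apply_moves:
  increments: "0 0 0.02 0 0 0 -1;0 0 0 0 0 0 -1"

```text
time_s: 12.6
tcp_pos: [0.4871, -0.0155, 0.1077]
tool_rot: [0.0, 1.0, 0.023, 0.001]
force: [-0.6, 0.5, 8.1]
width: 0.533
grip_force: 49.1
```

The foot touches at the expected height. I'll release and back off.

apply_moves:
  increments: "0 0 -0.02 0 0 0 -0.1;0 0 0 0 0 0 0.1;0 0 0 0 0 0 0.3;0 0 0 0 0 0 0.6;0 0 0 0 0 0 1;0 0 0 0 0 0 1;0 0 0 0 0 0 1;0 0 0 0 0 0 1"

```text
time_s: 13.6
tcp_pos: [0.4859, -0.0156, 0.1073]
tool_rot: [0.0, 1.0, 0.023, -0.0]
force: [-0.3, 1.0, -0.7]
width: 1.001
grip_force: 0.0
```

apply_moves:
  increments: "0 0 -0.2 0 0 0 1;0 0 -0.4 0 0 0 1;0 0 -0.7 0 0 0 1;0 0 -0.7 0 0 0 1;0 0 -0.7 0 0 0 1;0 0 -0.7 0 0 0 1;0 0 0 0 0 0 1"

```text
time_s: 14.48
tcp_pos: [0.4874, -0.0155, 0.2457]
tool_rot: [0.0, 1.0, 0.023, 0.003]
force: [-0.4, 1.4, -0.1]
width: 1.002
grip_force: 0.0
```

```bash
python3 -c "
from h import *
go(.486,-.015,.108,-87.4)
t=cams.get_image('top')[155:265,335:415,::-1];s=cams.get_image('side')[210:320,225:305,::-1]
cv2.imwrite('pics/r1.png',cv2.resize(np.hstack([t,s]),None,fx=5,fy=5,interpolation=cv2.INTER_CUBIC))"
```

```text
t 14.475 tcp [ 0.4874 -0.0155  0.2457] yaw(y) -87.42 tilt 0.32 F [-0.43  1.4  -0.12] w 1.002 g 0.0
shares [-0.055 -0.014  3.443]
turn shares [ 0.002 -0.037 -0.002]
shares after turn [-0.036 -0.013  3.443]
```

View pics/r1.png

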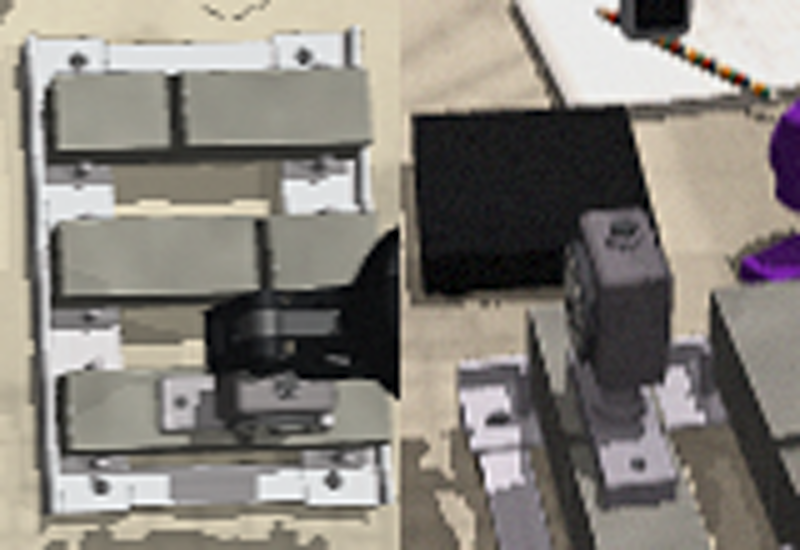

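The gauge stands lengthwise and centred on the front bar, with its dial towards the robot. The spindle top, which stuck well out of the housing on the plate, now lies almost flush (side px about 350,257 in the crop's frame). So the spindle has dropped about 10 mm into the notch. The bars haven't moved.

```bash
python3 -c "
from workcell import order
print(order.finish_job())"
```

```text
the job is handed in; nothing more can be done
None
```

I set the depth gauge down gently on the front bar with its spindle in the notch and handed the job in after about 15 s; no verdict came back, and the depth (about 10 mm) is judged from how far the spindle top sank, not read off the dial.

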